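Jog a stack of wooden gift slates square with a push block

ROBOT

A 7-joint arm with a two-finger parallel gripper is mounted at the origin on the work surface. World frame = base frame: x ahead of the robot, y to its left, z up, the work surface at z = 0. Lengths are in m, angles in degrees, forces in N, time in s.
With the tool pointing down it reaches from about 0.425 to 0.875 m from the base axis. Payload 4.7 kg.
Tool frame: the origin (TCP) lies on the centre line of the jaws, within the pads' length; the fingertips stand 17 mm ahead of it and the grasp point (between the pads) lies 2 mm behind it; z points along the fingers, y is the line along which they close (so a half turn about z gives the same grasp; the last joint's range is limited). The gripper opens to 87 mm and grips with 3 to 60 N. Pads are 19 mm wide; open, the fingers measure 117 mm over their backs; the gripper's body (75 mm by 190 mm) begins 51 mm behind the grasp point.
Start: joints at [63.948, 18.392, -4.016, 83.108, 1.295, 78.541, -3.26], TCP at [0.294, -0.58, 0.24] pointing down, gripper open.
Joint ranges: [-163.93, 163.93], [-17.29, 119.83], [-79.2, 71.16], [3.27, 140.29], [-89.18, 269.18], [5.43, 117.66], [-154.24, 154.24]. Speed limits (degrees/s): [147.25, 147.25, 180, 180, 180, 180, 180].

INTERFACE

Orientations are given as [roll, pitch, yaw] about the fixed x, y, z axes, in that order (R = Rz(yaw) Ry(pitch) Rx(roll)).
In Python, from cell import env, read_camera gives the robot as it stands.
- The arm moves only by the shell command python3 -m jog 'ROWS' [FORCE]. ROWS is JSON, a list of rows, each a list of 5 numbers: the opening, from 0 (shut) to 1 (fully open), then the shift along the tool's x, y, z each as a share of 0.02 m, from -1 to 1, then the turn about the tool's z as a share of 45 degrees, from -1 to 1. In form: [[gripper, x, y, z, yaw], ...]. A call has 1 to 12 rows; each row shifts and turns the commanded pose from where the row before left it, along the tool's axes as they then stand; what a row does not reach is not made up. A row lasts 1/12 s, in which the tool goes at most 41.7 mm and 7.16 degrees, less where a joint would pass 70% of its speed; a pose out of reach is approached as far as the arm can. A call with a number of a shift or a turn outside -1 to 1 is refused whole. A call with a gripper value outside its range is refused whole. The fingers move at their own pace and stop on an object; FORCE is the grip in N (left out, the last holds). Time passes only in rows, so rows that do not move let the fingers close. It gives the time, the measured TCP pose, the force, the opening and the grip force at its end, in the units of the state.
- env.get_obs(): the state, without advancing time (a new reading comes with each control period).
- read_camera(name): name is "side" or "top" or "wrist"; returns a dict with "color" (400x640x3 uint8, red, green, blue), "range_z" (400x640 float32, m along the optical axis (not along the pixel's ray), 0 where there is no reading), "mtx" (3x3 intrinsics, pixels), "world_from_camera" (4x4, takes a point from camera to world coordinates); the wrist camera has in their place "T_tool_cam" (4x4, takes a point from camera to tool coordinates, whose origin is the TCP and whose axes are the flange's). Camera axes: x right, y down, z forward; pixel columns grow to the right and rows downward; lengths in m; the calibration is good to about 2 mm. A picture is of the moment at which its call begins: read the wrist's pose just before it.
- env.sign_off(): hands the job in; it is judged then, once.
The state is a dict: "time_s": time; "qpos": joint angles; "joint_velocities": joint speeds; "effort": joint torques, N m; "tool_pos": TCP position; "tool_rot": TCP orientation; "force": force on the tool from outside, world axes, zero at the start; "wrist_torque": the same for the moment, N m; "grip_width": finger opening in m; "grasp_force": force on a finger pad.
Only numpy, scipy, OpenCV 4.12 (cv2) and the standard library are available. Lean on these libraries where they do the work, as an engineer would, in place of code of your own. Each camera call takes 0.05 s, during which the arm holds its last target. There are 200 camera calls.

TASK

On the coffee packing bench, stand the lying wooden push block upright on its foot on the bench and let go, then take it again and, holding it upright, gently tap the loose stack of five freshly oiled slate price tags home against both fences of the jig, until all their edges are flush. Do not touch the slates with the gripper, press them hard, spill the stack or disturb the tin, mug and roll. Finally stand the push block back on its foot on the bench, clear of the jig, and let go.

Things in the scene. Friction and masses are not known exactly. Their poses are not given: they have to be found in the camera images.
- jig: Fixed jogging jig: white laminate deck 150 x 120 mm (x, y), 10 mm thick, with two aluminium fences standing 45 mm above the deck and meeting in a corner. Origin: centre of the deck's underside, on the bench. x along the long fence, y along the short one, z up.
- corner (a point): Inner corner of the two fences at deck level (in the jig frame x -55, y -40, z 10 mm); axes as the jig's. Fences are 12 mm thick: the long one runs 68 mm along +x, face at y = 0; the short one 40 mm along +y, face at x = 0. Slates belong at x, y > 0: a slate that is home has its centre at x 42.5, y 27.5 mm and juts past the fences' free ends.
- slate1: Lowest of five equal thin dark slate tags, 85 x 55 x 5 mm (x, y, z), 65 g, lying skewed in a stack on the jig's deck. Origin: centre of its underside.
- slate2: Slate number 2 from below, same size, lying on slate1. Origin: centre of its underside.
- slate3: Slate number 3 from below, same size, lying on slate2. Origin: centre of its underside.
- slate4: Slate number 4 from below, same size, lying on slate3. Origin: centre of its underside.
- slate5: Slate number 5 from below, same size, lying on slate4. Origin: centre of its underside.
- tapper: Wooden push block, about 200 g, 140 mm tall upright: dark foot 30 x 50 x 32 mm (x, y, z), handle 30 x 24 mm (x, y) on its middle from z = 32 to 140 mm; x faces flat from end to end. Origin: centre of the foot's underside; z runs up the handle. Starts lying on an x face, its axis level, 15 mm above the bench. The foot's 50 mm wide x faces are for tapping.
- tin: Bystander: closed steel tin, 70 mm across, 95 mm tall. Origin: centre of its underside.
- mug: Bystander: white mug, 76 mm across, 85 mm tall, handle at its +y. Origin: centre of its underside.
- roll: Bystander: roll of blank labels standing on its end, 84 mm across, 50 mm tall. Origin: centre of its underside.
Not all that is in view belongs to the job. Leave any green or turquoise look-alike of the jig alone.

How it is judged (in metres and radians):
On the way, in this order (a step that is already met when the one before it is completed fails the run):
1. the push block stands upright on its foot on the bench, released (angle between tapper's own z axis and vertical below 0.1 rad and height (world z) of tapper between -0.004 and 0.005 m and contact force between the fingers and tapper below 0.05 N and linear speed of tapper below 0.02 m/s), for 0.2 s.
2. the push block, taken again, touches the slates ((contact force between tapper and slate1 above 0.05 N or contact force between tapper and slate2 above 0.05 N or contact force between tapper and slate3 above 0.05 N or contact force between tapper and slate4 above 0.05 N or contact force between tapper and slate5 above 0.05 N)).
3. all five slates are home against both fences, edges flush (x of slate1 in the frame of corner between 0.0407 and 0.0443 m and y of slate1 in the frame of corner between 0.0257 and 0.0293 m and z of slate1 in the frame of corner between -0.002 and 0.002 m and angle between the x axis of each of slate1, slate2, slate3, slate4, slate5 and the x axis of corner, either way round below 0.03 rad and x of slate2 in the frame of corner between 0.0407 and 0.0443 m and y of slate2 in the frame of corner between 0.0257 and 0.0293 m and z of slate2 in the frame of corner between 0.003 and 0.007 m and x of slate3 in the frame of corner between 0.0407 and 0.0443 m and y of slate3 in the frame of corner between 0.0257 and 0.0293 m and z of slate3 in the frame of corner between 0.008 and 0.012 m and x of slate4 in the frame of corner between 0.0407 and 0.0443 m and y of slate4 in the frame of corner between 0.0257 and 0.0293 m and z of slate4 in the frame of corner between 0.013 and 0.017 m and x of slate5 in the frame of corner between 0.0407 and 0.0443 m and y of slate5 in the frame of corner between 0.0257 and 0.0293 m and z of slate5 in the frame of corner between 0.018 and 0.022 m), for 0.2 s.
At the end, for the whole second after the job is handed in: All five slates lie flat in their stack in the jig, each within 1.8 mm of home against both fences (x and y of its centre) and within 0.03 rad of square, at rest; the push block stands upright (within 0.1 rad) on its foot on the bench itself, not touching the jig, released and at rest (all of step 1 and all of step 3 and contact force between tapper and jig below 0.05 N and linear speed of each of slate1, slate2, slate3, slate4, slate5 below 0.02 m/s).
It fails at once if the gripper or arm touches a slate (contact force between any of the fingers, the arm and slate1 above 0.3 N or contact force between any of the fingers, the arm and slate2 above 0.3 N or contact force between any of the fingers, the arm and slate3 above 0.3 N or contact force between any of the fingers, the arm and slate4 above 0.3 N or contact force between any of the fingers, the arm and slate5 above 0.3 N).
It fails at once if the push block presses a slate with more than 25 N (contact force between tapper and slate1 above 25 N or contact force between tapper and slate2 above 25 N or contact force between tapper and slate3 above 25 N or contact force between tapper and slate4 above 25 N or contact force between tapper and slate5 above 25 N).
It fails at once if the push block touches the slates while tilted more than 0.35 rad (angle between tapper's own z axis and vertical above 0.35 rad and (contact force between tapper and slate1 above 0.3 N or contact force between tapper and slate2 above 0.3 N or contact force between tapper and slate3 above 0.3 N or contact force between tapper and slate4 above 0.3 N or contact force between tapper and slate5 above 0.3 N)).
It fails at once if a bystander is moved more than 20 mm or tipped (distance of any of tin, mug, roll from where it was at the start of the episode above 0.02 m or angle between any of tin, mug, roll's own z axis and vertical above 0.3 rad).
It fails at once if a slate falls off the stack (angle between any of slate1, slate2, slate3, slate4, slate5's own z axis and vertical above 0.4 rad or z of slate1 in the frame of corner below -0.004 m or z of slate2 in the frame of corner below 0.001 m or z of slate3 in the frame of corner below 0.006 m or z of slate4 in the frame of corner below 0.011 m or z of slate5 in the frame of corner below 0.016 m).
It also fails if it takes over 72 s, if anything falls off the work surface, if the arm or the gripper's body presses on something with over 40 N, if the wrist force passes 120 N, or if a joint passes its speed limit or range.

## Working session

There is one attempt and no reset: what is moved stays moved. The work goes in short steps, Python scripts to look and compute and a shell command to move; the robot and the scene stay as the last step left them, time stands still between calls to the robot, and variables do not carry over. Pictures are saved under pics/ and viewed, at most 10 in all, crops included, and the job is handed in when it is done.

```bash
mkdir -p pics; ls
python3 - <<'E'
from cell import env, read_camera
import cv2,numpy as np
s=env.get_obs();print({k:np.round(s[k],3).tolist() for k in s})
ims=[]
for n in ['top','side']:
    c=read_camera(n);np.savez(f'{n}0.npz',**c);print(n,c['mtx'].tolist(),np.round(c['world_from_camera'],4).tolist())
    cv2.imwrite(f'pics/{n}0.png',c['color'][:,:,::-1])
E
```

```text
pics
{'time_s': 0.0, 'qpos': [63.949, 18.438, -4.014, 83.174, 1.295, 78.541, -3.26], 'joint_velocities': [-0.048, -0.026, -0.061, -0.042, -0.026, -0.018, -0.043], 'effort': [-0.001, -49.129, -0.405, -31.253, -0.064, 0.044, 0.0], 'tool_pos': [0.293, -0.579, 0.238], 'tool_rot': [-179.891, 0.006, 26.859], 'force': [-0.207, -0.086, 0.118], 'wrist_torque': [-0.013, -0.017, -0.044], 'grasp_force': 0.0, 'grip_width': 0.087}
top [[421.66983496357625, 0.0, 324.3969410518579], [0.0, 421.66983496357625, 198.45159748306864], [0.0, 0.0, 1.0]] [[0.0165, -0.9957, 0.0912, 0.4458], [-0.9997, -0.015, 0.0169, 0.0618], [-0.0154, -0.0915, -0.9957, 1.1054], [0.0, 0.0, 0.0, 1.0]]
side [[431.65445966100236, 0.0, 314.91593846860695], [0.0, 431.65445966100236, 207.07458371473848], [0.0, 0.0, 1.0]] [[-0.9993, -0.0088, 0.0366, 0.4836], [-0.0355, 0.5472, -0.8363, 1.119], [-0.0126, -0.837, -0.5471, 0.7174], [0.0, 0.0, 0.0, 1.0]]
```

View pics/top0.png

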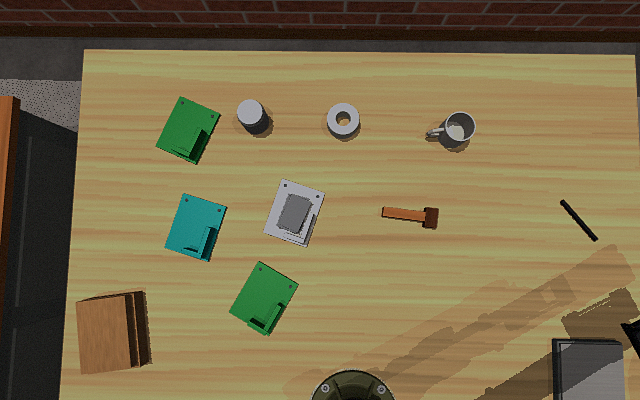

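View pics/side0.png

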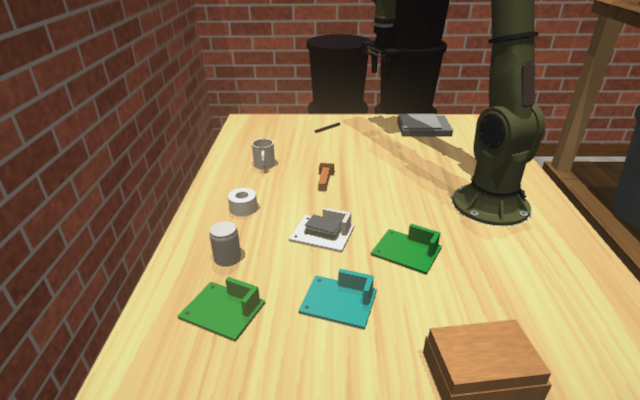

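The top view shows the white jig with the grey stack at (295,213). Green look-alikes are at (188,130) and (264,298), and a turquoise one at (196,227). Only the white one fits "white laminate deck". The push block lies at (410,216) with its foot towards (430,217). The tin is at (253,116), the roll at (343,121) and the mug at (458,128). I'll confirm with a crop and measure.

```bash
cat > h.py <<'E'
import numpy as np,cv2
def ray(c,uv,z):
    uv=np.atleast_2d(np.asarray(uv,float));K=c['mtx'];T=c['world_from_camera']
    d=np.c_[uv,np.ones(len(uv))]@np.linalg.inv(K).T@T[:3,:3].T
    return T[:3,3]+d*((z-T[2,3])/d[:,2])[:,None]
def world(c):
    v,u=np.mgrid[:400,:640];z=c['range_z'].astype(float);K=c['mtx'];T=c['world_from_camera']
    p=np.dstack([(u-K[0,2])/K[0,0]*z,(v-K[1,2])/K[1,1]*z,z])
    return p@T[:3,:3].T+T[:3,3]
E
python3 - <<'E'
from h import *
c=dict(np.load('top0.npz'));im=c['color'];W=world(c)
cv2.imwrite('pics/crop.png',cv2.resize(im[165:260,255:455,::-1],None,fx=4,fy=4,interpolation=cv2.INTER_NEAREST))
hsv=cv2.cvtColor(im,cv2.COLOR_RGB2HSV)
# jig: low-saturation region
m=np.zeros((400,640),np.uint8);m[165:260,250:345]=(hsv[165:260,250:345,1]<45)
cs=max(cv2.findContours(m,0,2)[0],key=cv2.contourArea)
q=cv2.approxPolyDP(cv2.convexHull(cs),4,True)[:,0];print('jig hull',q.tolist(),np.round(ray(c,q,.01),4).tolist())
# tapper
m=np.zeros((400,640),np.uint8);R=im[195:240,372:450].astype(int)
m[195:240,372:450]=((R[...,0]-R[...,2])>40)&(hsv[195:240,372:450,2]<225)&(W[195:240,372:450,2]>.012)
cs=max(cv2.findContours(m,0,2)[0],key=cv2.contourArea)
r=cv2.minAreaRect(cs);b=cv2.boxPoints(r);print('tap',r,np.round(ray(c,b,.03),4).tolist())
dark=(m>0)&(im[...,0]<140)
ys,xs=np.nonzero(dark);rd=cv2.minAreaRect(np.c_[xs,ys].astype(np.float32));print('foot',rd,np.round(ray(c,cv2.boxPoints(rd),.03),4).tolist())
hm=(m>0)&~dark;ys,xs=np.nonzero(hm);p=ray(c,np.c_[xs,ys],.03)[:,:2];ctr=p.mean(0);e=np.linalg.svd(p-ctr,full_matrices=False)[2][0];print('handle',ctr,np.degrees(np.arctan2(e[1],e[0])),(p-ctr)@e@np.ones(1) if 0 else [((p-ctr)@e).min(),((p-ctr)@e).max()])
for n,(u0,u1,v0,v1) in dict(tin=(230,275,95,140),roll=(322,365,98,145),mug=(422,480,105,155)).items():
    P=W[v0:v1,u0:u1].reshape(-1,3);P=P[P[:,2]>.03];z=np.percentile(P[:,2],90);P=P[P[:,2]>z-.01];print(n,np.round([P.min(0),P.max(0)],3).tolist())
E
```

```text
jig hull [[282, 179], [324, 193], [306, 246], [263, 232]] [[0.5957, 0.1925, 0.01], [0.5605, 0.0817, 0.01], [0.4221, 0.1259, 0.01], [0.4563, 0.2383, 0.01]]
tap ((410.0769348144531, 214.3846435546875), (55.319488525390625, 19.101348876953125), 7.125016689300537) [[0.4904, -0.066, 0.03], [0.5389, -0.0719, 0.03], [0.5234, -0.2113, 0.03], [0.4752, -0.205, 0.03]]
foot ((410.0769348144531, 214.3846435546875), (55.319488525390625, 19.101348876953125), 7.125016689300537) [[0.4904, -0.066, 0.03], [0.5389, -0.0719, 0.03], [0.5234, -0.2113, 0.03], [0.4752, -0.205, 0.03]]
handle [ 0.50875999 -0.12318408] -96.08876812226762 [np.float64(-0.07578523707801813), np.float64(0.09952015058656424)]
tin [[0.446, 0.062, 0.087], [0.783, 0.298, 1.105]]
roll [[0.446, -0.006, 0.042], [0.79, 0.077, 1.105]]
mug [[0.446, -0.289, 0.075], [0.762, 0.062, 1.105]]
```

View pics/crop.png

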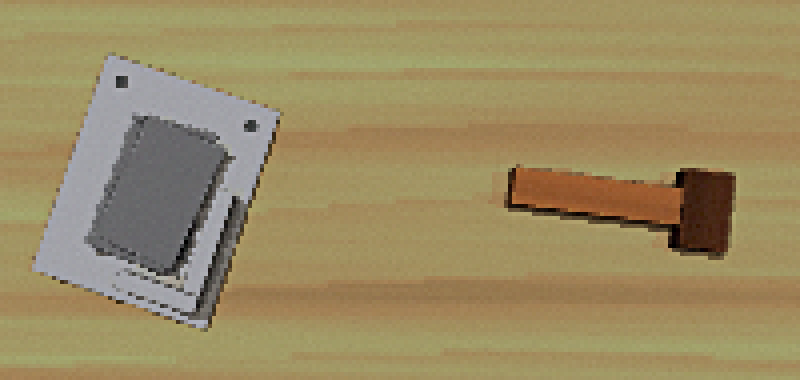

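The crop confirms the white jig with its dark stack. The fence corner is at the bottom right, at full-image pixel about (306,240). The long fence runs up the right side, so jig +x points away from the robot with a yaw of about -17.6°. The push block's handle ends at (383,212) and its foot is at (432,217). I'm moving to hover over the handle.

```bash
cat >> h.py <<'E'
def go(x,y,z,yaw):
    "shares needed in tool axes to reach world x,y,z,yaw (after turning first)"
    from cell import env
    s=env.get_obs();p=np.array(s['tool_pos']);a=np.radians(yaw)
    d=np.array([x,y,z])-p;w=(yaw-s['tool_rot'][2]+180)%360-180
    if abs(w)<1:a=np.radians(s['tool_rot'][2])
    X=np.array([np.cos(a),np.sin(a),0]);Y=np.array([np.sin(a),-np.cos(a),0])
    print('shares x,y,z,yaw:',np.round([d@X/.02,d@Y/.02,-d[2]/.02,-w/45],3),'t',round(s['time_s'],2),'at',np.round(p,4),np.round(s['tool_rot'],2),'F',np.round(s['force'],2),'grip',round(s['grip_width'],4),s['grasp_force'])
E
python3 -m jog '[[1,0,0,0,-0.14],[1,0,0,0,-0.14],[1,0,0,0,-0.14],[1,0,0,0,-0.14],[1,0,0,0,-0.14],[1,0,0,0,-0.14],[1,0,0,0,-0.14],[1,0,0,0,-0.14],[1,0,0,0,-0.14],[1,1,0.3,0,0],[1,1,0.3,0,0],[1,1,0.3,0,0]]'
python3 -m jog '[[1,1,0.3,0.3,0],[1,1,0.3,0.3,0],[1,1,0.3,0.3,0],[1,1,0.3,0.3,0],[1,1,0.3,0.3,0],[1,1,0.3,0.3,0],[1,1,0.3,0.3,0],[1,1,0.3,0.3,0],[1,1,0.3,0.3,0],[1,1,0.3,0.3,0],[1,1,0.3,0,0],[1,1,0.3,0,0]]'
python3 -c "
from h import *
go(.5123,-.0869,.12,83.9)"
```

```text
time_s: 1.1
tool_pos: [0.3181, -0.5215, 0.2387]
tool_rot: [-180.0, -0.1, 83.5]
force: [0.3, 0.1, -0.0]
grip_width: 0.0868
grasp_force: 0.0
time_s: 2.1
tool_pos: [0.4165, -0.2905, 0.1787]
tool_rot: [-179.9, -0.0, 83.6]
force: [0.1, -0.4, -0.7]
grip_width: 0.0869
grasp_force: 0.0
shares x,y,z,yaw: [ 1.0656e+01  3.6190e+00  2.9330e+00 -8.0000e-03] t 2.1 at [ 0.4165 -0.2905  0.1787] [-1.7992e+02 -4.0000e-02  8.3560e+01] F [ 0.11 -0.43 -0.66] grip 0.0869 0.0
```

```bash
python3 -m jog '[[1,1,0.34,0.3,0],[1,1,0.34,0.3,0],[1,1,0.34,0.3,0],[1,1,0.34,0.3,0],[1,1,0.34,0.3,0],[1,1,0.34,0.3,0],[1,1,0.34,0.3,0],[1,1,0.34,0.3,0],[1,1,0.34,0.3,0],[1,0.7,0.3,0.2,0],[1,0,0,0,0],[1,0,0,0,0]]' >/dev/null
python3 - <<'E'
from h import *
from cell import env,read_camera
go(.5123,-.0869,.12,83.9)
c=read_camera('wrist');np.savez('w1.npz',**c);cv2.imwrite('pics/w1.png',c['color'][:,:,::-1]);print(c['mtx'].tolist(),np.round(c['T_tool_cam'],4).tolist())
E
```

```text
shares x,y,z,yaw: [ 0.992  0.26   0.053 -0.005] t 3.1 at [ 0.5049 -0.106   0.1211] [-1.7993e+02 -1.0000e-02  8.3680e+01] F [ 0.22 -1.1   0.36] grip 0.0865 0.0
[[298.36707908265714, 0.0, 314.8683759125834], [0.0, 298.36707908265714, 199.6569245691722], [0.0, 0.0, 1.0]] [[-0.0001, -0.9561, -0.2931, 0.0818], [1.0, 0.0001, -0.0006, -0.0006], [0.0006, -0.2931, 0.9561, -0.1454], [0.0, 0.0, 0.0, 1.0]]
```

View pics/w1.png

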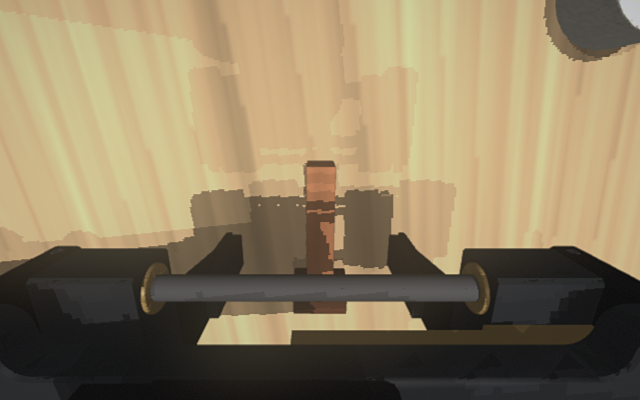

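The wrist view shows the handle centred at u≈320 between the fingers, its end at v≈165, and parallel to tool x. I'll compute the exact grasp offset.

Run:
```python
from h import *
c=dict(np.load('w1.npz'));T=c['T_tool_cam']
def tool(u,v,z):
    d=T[:3,:3]@np.linalg.inv(c['mtx'])@[u,v,1];return np.round(T[:3,3]+d*(z-T[2,3])/d[2],4)
for uv in [(305,168),(336,168),(305,162),(307,240),(334,240),(295,312),(346,312)]:print(uv,tool(*uv,.0911))
```

```text
(305, 168) [ 0.0358 -0.0086  0.0911]
(336, 168) [0.0358 0.0163 0.0911]
(305, 162) [ 0.0407 -0.0086  0.0911]
(307, 240) [-0.0272 -0.0075  0.0911]
(334, 240) [-0.0272  0.0158  0.0911]
(295, 312) [-0.1009 -0.0193  0.0911]
(346, 312) [-0.1008  0.0285  0.0911]
```

```bash
python3 -m jog '[[1,0.5,0.1,0,0],[1,0.5,0.1,0,0],[1,0,0,0.8,0],[1,0,0,0.8,0],[1,0,0,0.8,0],[1,0,0,0.8,0],[1,0,0,0.8,0],[1,0,0,0.6,0],[1,0,0,0.35,0],[1,0,0,0,0],[1,0,0,0,0]]' 
python3 -m jog '[[0,0,0,0,0],[0,0,0,0,0],[0,0,0,0,0],[0,0,0,0,0],[0,0,0,0,0],[0,0,0,0,0],[0,0,0,0,0],[0,0,0,0,0]]' 8
python3 -c "
from h import *
go(.5123,-.0869,.0205,83.9)"
```

```text
time_s: 4.07
tool_pos: [0.5117, -0.0871, 0.0227]
tool_rot: [180.0, -0.0, 83.6]
force: [0.3, 0.7, -0.4]
grip_width: 0.0869
grasp_force: 0.0
time_s: 4.73
tool_pos: [0.5115, -0.0872, 0.0226]
tool_rot: [180.0, 0.0, 83.6]
force: [-0.3, -0.4, -0.2]
grip_width: 0.042
grasp_force: 0.0
shares x,y,z,yaw: [ 0.021  0.037  0.104 -0.008] t 4.73 at [ 0.5115 -0.0872  0.0226] [179.99   0.    83.56] F [-0.28 -0.45 -0.21] grip 0.042 0.0
```

```bash
python3 -m jog '[[0,0,0,0,0],[0,0,0,0,0],[0,0,0,0,0],[0,0,0,0,0],[0,0,0,0,0],[0,0,0,0,0],[0,0,0,0,0]]' 8
python3 -m jog '[[0,-0.26,0,-0.8,0],[0,-0.26,0,-0.8,0],[0,-0.45,0,-0.7,0],[0,-0.45,0,-0.7,0],[0,-0.61,0,-0.53,0],[0,-0.61,0,-0.53,0],[0,-0.73,0,-0.36,0],[0,-0.73,0,-0.36,0],[0,-0.79,0,-0.15,0],[0,-0.79,0,-0.15,0],[0,-0.8,0,0,0],[0,-0.8,0,0,0]]'
python3 - <<'E'
from h import *
from cell import read_camera
go(.5,-.2,.12,83.6)
c=read_camera('side');np.savez('s1.npz',**c);cv2.imwrite('pics/s1.png',cv2.resize(c['color'][80:230,240:440,::-1],None,fx=3,fy=3))
E
```

```text
time_s: 5.32
tool_pos: [0.5115, -0.0872, 0.0225]
tool_rot: [180.0, 0.0, 83.6]
force: [0.3, 0.7, -0.6]
grip_width: 0.0242
grasp_force: 8.0
time_s: 6.32
tool_pos: [0.4948, -0.2325, 0.124]
tool_rot: [-180.0, -0.0, 83.6]
force: [0.6, -0.9, -1.9]
grip_width: 0.0239
grasp_force: 8.0
shares x,y,z,yaw: [ 1.644e+00  7.600e-02  2.020e-01 -1.000e-03] t 6.32 at [ 0.4948 -0.2325  0.124 ] [-179.98   -0.     83.56] F [ 0.57 -0.91 -1.85] grip 0.0239 8.000772088416852
```

View pics/s1.png

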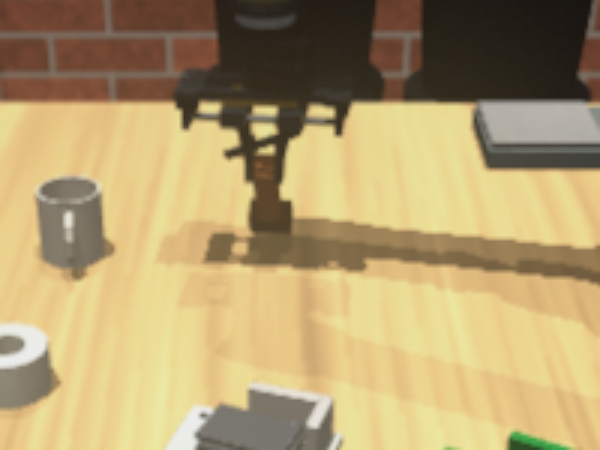

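The side crop shows the block hanging roughly upright in the fingers, with its foot at crop pixel (270,215). The force reading shows its weight is carried, so I'm lowering it to the bench and squaring it there.

```bash
python3 -m jog '[[0,0,0,0.08,0],[0,0,0,0,0]]'|grep -E "pos|force"; python3 -m jog '[[0,0,0,0.08,0],[0,0,0,0,0]]'|grep -E "pos|force";python3 -m jog '[[0,0,0,0.08,0],[0,0,0,0,0]]' |grep -E "pos|force"
```

```text
tool_pos: [0.4948, -0.231, 0.1218]
force: [-0.0, 0.9, -2.4]
grasp_force: 8.0
tool_pos: [0.4952, -0.2304, 0.1205]
force: [-0.9, -0.1, -1.4]
grasp_force: 8.0
tool_pos: [0.4952, -0.2312, 0.1191]
force: [-0.1, 0.6, -1.6]
grasp_force: 8.0
```

```bash
for i in 1; do python3 -m jog '[[0,0,0,0.08,0],[0,0,0,0,0]]'|grep -E "pos|^force"; python3 -m jog '[[0,0,0,0.08,0],[0,0,0,0,0]]'|grep -E "pos|^force";python3 -m jog '[[0,0,0,0.08,0],[0,0,0,0,0]]' |grep -E "pos|^force"; done
python3 - <<'E'
from h import *
from cell import read_camera
c=read_camera('side');im=c['color'];W=world(c)
m=(W[...,2]>0.004)&(W[...,2]<.11)&(abs(W[...,0]-.495)<.06)&(abs(W[...,1]+.23)<.06)&(c['range_z']>0)
P=W[m]
for z in range(0,110,10):
    q=P[(P[:,2]>z/1000)&(P[:,2]<=z/1000+.01)]
    if len(q):print(z,len(q),np.round(q.mean(0),4),np.round(q.max(0)[:2],3))
E
```

```text
tool_pos: [0.4951, -0.2316, 0.1175]
force: [-0.0, 0.4, -1.5]
tool_pos: [0.495, -0.2318, 0.1159]
force: [-0.2, -0.4, -1.6]
tool_pos: [0.4954, -0.2318, 0.1148]
force: [0.3, 1.2, 0.6]
0 19 [ 0.4989 -0.2622  0.0059] [ 0.553 -0.178]
10 20 [ 0.4885 -0.28    0.015 ] [ 0.517 -0.273]
20 34 [ 0.4919 -0.2742  0.0254] [ 0.517 -0.265]
30 34 [ 0.4877 -0.2755  0.0346] [ 0.516 -0.26 ]
40 17 [ 0.4893 -0.2679  0.0439] [ 0.513 -0.251]
50 15 [ 0.4914 -0.2543  0.0544] [ 0.505 -0.244]
60 15 [ 0.4923 -0.2492  0.0648] [ 0.505 -0.238]
70 13 [ 0.4948 -0.2386  0.0742] [ 0.509 -0.231]
80 15 [ 0.4956 -0.2281  0.0843] [ 0.508 -0.224]
90 19 [ 0.499  -0.2197  0.0963] [ 0.518 -0.213]
100 25 [ 0.4971 -0.2167  0.1049] [ 0.519 -0.209]
```

The depth points show the block is still leaning about 33°, held by pad friction with its foot edge on the bench. I'll ease the grip and finish the arc on that edge.

```bash
python3 -m jog '[[0,0,0,0,0],[0,0,0,0,0],[0,-0.4,0,-0.1,0],[0,-0.4,0,-0.1,0],[0,-0.52,0,-0.07,0],[0,-0.52,0,-0.07,0],[0,-0.4,0,0,0],[0,-0.4,0,0,0],[0,-0.4,0,0.05,0],[0,-0.4,0,0.05,0],[0,0,0,0,0],[0,0,0,0,0]]' 3
cat > tilt.py <<'E'
from h import *
from cell import read_camera,env
p=env.get_obs()['tool_pos']
c=read_camera('side');W=world(c);d=W-np.array([p[0],p[1],0])
m=(d[...,2]>0.008)&(d[...,2]<.1)&(abs(d[...,0])<.05)&(abs(d[...,1])<.07)&(c['range_z']>0)
P=W[m]
for z in range(10,100,15):
    q=P[(P[:,2]>z/1000)&(P[:,2]<=z/1000+.015)]
    if len(q):print(z,len(q),np.round(np.median(q,0),4),np.round(q.min(0)[:2],3),np.round(q.max(0)[:2],3))
E
python3 tilt.py
```

```text
time_s: 8.42
tool_pos: [0.4874, -0.3011, 0.1191]
tool_rot: [180.0, 0.0, 83.5]
force: [0.8, 0.2, 3.2]
grip_width: 0.0238
grasp_force: 3.0
10 51 [ 0.4878 -0.2896  0.0174] [ 0.466 -0.296] [ 0.513 -0.284]
25 60 [ 0.4879 -0.2909  0.0324] [ 0.466 -0.317] [ 0.513 -0.282]
40 29 [ 0.4881 -0.2874  0.0461] [ 0.477 -0.307] [ 0.502 -0.28 ]
55 29 [ 0.4916 -0.2863  0.0619] [ 0.477 -0.306] [ 0.502 -0.279]
70 32 [ 0.4917 -0.2863  0.077 ] [ 0.478 -0.304] [ 0.502 -0.28 ]
85 29 [ 0.4918 -0.2859  0.0923] [ 0.478 -0.302] [ 0.502 -0.281]
```

The block is upright now, within about 3°. I'm letting go, then regripping lower.

```bash
python3 -m jog '[[0.55,0,0,0,0],[0.55,0,0,0,0],[0.55,0,0,0,0],[0.55,0,0,0,0],[0.55,0,0,0,0],[0.55,0,0,0,0],[0.55,0,0,0,0],[0.55,0,0,0,0],[0.55,0,0,0,0],[0.55,0,0,0,0]]'
python3 tilt.py
```

```text
time_s: 9.3
tool_pos: [0.4874, -0.3003, 0.1194]
tool_rot: [180.0, 0.0, 83.6]
force: [-0.0, -0.3, -0.7]
grip_width: 0.0478
grasp_force: 0.0
10 48 [ 0.4915 -0.2922  0.017 ] [ 0.466 -0.298] [ 0.513 -0.283]
25 64 [ 0.488  -0.2916  0.032 ] [ 0.466 -0.324] [ 0.513 -0.282]
40 32 [ 0.4881 -0.2918  0.0476] [ 0.477 -0.305] [ 0.502 -0.284]
55 31 [ 0.4917 -0.2918  0.0625] [ 0.477 -0.308] [ 0.502 -0.284]
70 30 [ 0.4918 -0.2939  0.0775] [ 0.478 -0.303] [ 0.503 -0.287]
85 29 [ 0.4884 -0.2928  0.0919] [ 0.478 -0.301] [ 0.503 -0.286]
```

Standing cleanly on its own. Regripping lower and firmer, lifting, and carrying it beside the jig for a wrist look.

```bash
python3 -m jog '[[0.55,-0.3,0,0,0],[0.55,0,0,0.5,0],[0.55,0,0,0.5,0],[0.55,0,0,0.3,0],[0.55,0,0,0,0],[0,0,0,0,0],[0,0,0,0,0],[0,0,0,0,0],[0,0,0,0,0],[0,0,0,0,0],[0,0,0,0,0],[0,0,0,0,0]]' 30
python3 -m jog '[[0,0,0,0,0],[0,0,0,0,0],[0,0,0,-1,0],[0,0,0,-1,0],[0,0,0,-1,0],[0,0,0,-1,0],[0,1,0.1,0,0],[0,1,0.1,0,0],[0,1,0.1,0,0],[0,1,0.1,0,0],[0,1,0,0,0],[0,1,0,0,0]]'
python3 -m jog '[[0,1,0,0,0],[0,1,0,0,0],[0,1,0,0,0],[0,1,0,0,0],[0,1,0,0,0],[0,1,0,0,0],[0,1,0,0,0],[0,0,0,0,0],[0,0,0,0,0]]'
python3 - <<'E'
from h import *
from cell import env,read_camera
go(.51,-.04,.17,83.6)
c=read_camera('wrist');np.savez('w2.npz',**c);cv2.imwrite('pics/w2.png',c['color'][:,:,::-1])
E
```

```text
time_s: 10.35
tool_pos: [0.487, -0.3063, 0.0937]
tool_rot: [180.0, 0.0, 83.6]
force: [0.2, 1.1, 0.9]
grip_width: 0.0239
grasp_force: 30.0
time_s: 11.35
tool_pos: [0.5077, -0.1868, 0.1727]
tool_rot: [-179.9, -0.0, 83.6]
force: [0.3, -0.0, -1.5]
grip_width: 0.0239
grasp_force: 30.0
time_s: 12.1
tool_pos: [0.5235, -0.0476, 0.1729]
tool_rot: [-179.9, 0.0, 83.7]
force: [-0.3, -0.5, -1.2]
grip_width: 0.0237
grasp_force: 30.0
shares x,y,z,yaw: [ 0.302 -0.712  0.146  0.003] t 12.1 at [ 0.5235 -0.0476  0.1729] [-1.7995e+02  1.0000e-02  8.3730e+01] F [-0.34 -0.52 -1.22] grip 0.0237 29.99589210608974
```

View pics/w2.png

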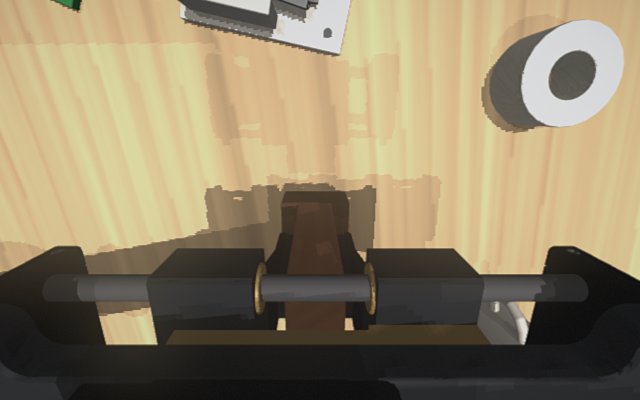

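The jig only just shows at the top edge of the wrist view, around (270,25). I'll rise and move closer for a full look.

```bash
python3 -m jog '[[0,0.9,0,-0.7,0],[0,0.9,0,-0.7,0],[0,0.9,0,-0.7,0],[0,0.9,0,-0.7,0],[0,0.9,0,-0.7,0],[0,0.6,0,0,0],[0,0,0,0,0],[0,0,0,0,0],[0,0,0,0,0]]'
python3 - <<'E'
from h import *
from cell import env,read_camera
go(.51,-.04,.17,83.6)
s=env.get_obs();np.save('w3s.npy',np.r_[s['tool_pos'],s['tool_rot']])
c=read_camera('wrist');np.savez('w3.npz',**c);cv2.imwrite('pics/w3.png',c['color'][:,:,::-1])
E
```

```text
time_s: 12.9
tool_pos: [0.535, 0.0502, 0.2424]
tool_rot: [-179.9, 0.1, 83.4]
force: [-0.1, -1.3, -1.8]
grip_width: 0.0237
grasp_force: 30.0
shares x,y,z,yaw: [-4.623e+00 -7.220e-01  3.621e+00 -4.000e-03] t 12.9 at [0.535  0.0502 0.2424] [-1.7991e+02  8.0000e-02  8.3420e+01] F [-0.14 -1.33 -1.77] grip 0.0237 29.9959477619268
```

View pics/w3.png

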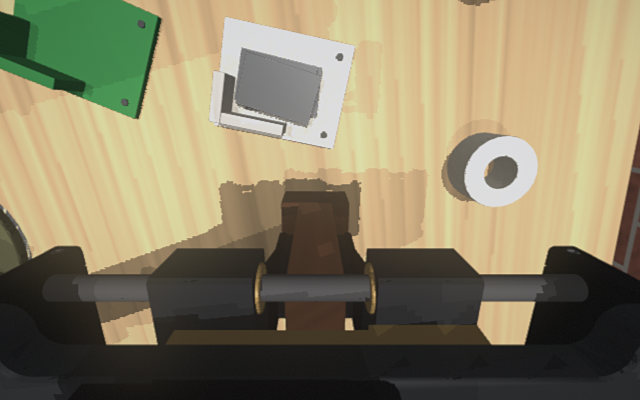

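The whole jig is visible. Deck corners are near (225,17), (355,45) and (331,148), the slate stack is near (280,85), and the long fence runs along (250,125). I'll fit these to world coordinates.

Run:
```python
from h import *
from scipy.spatial.transform import Rotation as R
c=dict(np.load('w3.npz'));s=np.load('w3s.npy');T=np.eye(4);T[:3,:3]=R.from_euler('xyz',s[3:],degrees=True).as_matrix();T[:3,3]=s[:3]
c['world_from_camera']=T@c['T_tool_cam']
im=c['color'];hsv=cv2.cvtColor(im,cv2.COLOR_RGB2HSV)
m=np.zeros((400,640),np.uint8);S=np.s_[5:160,200:365];m[S]=(hsv[S][...,1]<40)&(hsv[S][...,2]>150)
cs=max(cv2.findContours(m,0,1)[0],key=cv2.contourArea)[:,0]
def line(a,b,z):
    a,b=np.array(a,float),np.array(b,float);t=(cs-a)@(b-a)/((b-a)@(b-a));n=np.array([-(b-a)[1],(b-a)[0]])/np.linalg.norm(b-a)
    k=(abs((cs-a)@n)<4)&(t>.08)&(t<.92);p=ray(c,cs[k],z)[:,:2];return cv2.fitLine(p.astype(np.float32),cv2.DIST_HUBER,0,1e-4,1e-4).ravel(),k.sum()
A,na=line((225,17),(355,45),.01);B,nb=line((355,45),(331,148),.01)
d=A[:2]*np.sign(A[0]);e=B[:2]*np.sign(B[1])
print(na,nb,'yaw from far edge',np.degrees(np.arctan2(d[1],d[0])),'from right',np.degrees(np.arctan2(e[1],e[0]))-90)
yaw=(np.arctan2(d[1],d[0])+np.arctan2(e[1],e[0])-np.pi/2)/2
k=np.linalg.solve(np.c_[A[:2],-B[:2]],B[2:]-A[2:]);P=A[2:]+k[0]*A[:2]
X=np.array([np.cos(yaw),np.sin(yaw)]);Y=np.array([-X[1],X[0]])
h=.0005;C=P+h*(X+Y)-.13*X-.10*Y
print('yaw',np.degrees(yaw),'corner75,60',P,'CORNER',C)
print('check deck (-75,60),(75,-60)',C+X*-.02+Y*.1,ray(c,(225,17),.01),C+.13*X-.02*Y,ray(c,(331,148),.01))
g=np.zeros((400,640),np.uint8);g[S]=(hsv[S][...,2]<125)&(m[S]==0)&(hsv[S][...,1]<60)
gc=max(cv2.findContours(g,0,1)[0],key=cv2.contourArea)
for z in (.01,.035):
    p=ray(c,gc[:,0],z)[:,:2]-C;q=np.c_[p@X,p@Y]*1000;print(z,'slates in corner frame',q.min(0).round(1),q.max(0).round(1),cv2.minAreaRect(q.astype(np.float32)))
h4=cv2.approxPolyDP(cv2.convexHull(gc),3,True)[:,0];p=ray(c,h4,.035)[:,:2]-C;print(h4.tolist(),np.c_[p@X,p@Y].round(4).tolist())
np.save('jig.npy',np.r_[C,yaw])
```

```text
109 87 yaw from far edge -18.04668 from right -18.069405
yaw -18.05804 corner75,60 [0.5959832  0.19352011] CORNER [0.442019   0.13906363]
check deck (-75,60),(75,-60) [0.45400214 0.24033752] [[0.45477876 0.23924269 0.01      ]] [0.55941594 0.07975134] [[0.55780679 0.08131802 0.01      ]]
0.01 slates in corner frame [2.3 6.6] [42.5 71.5] ((21.54157829284668, 39.33213806152344), (39.90459060668945, 65.24552154541016), 1.7800171375274658)
0.035 slates in corner frame [8.7 7.8] [46.2 68.4] ((26.686626434326172, 38.355247497558594), (37.262996673583984, 60.926414489746094), 1.7800172567367554)
[[242, 49], [265, 57], [267, 112], [238, 105], [235, 98]] [[0.0101, 0.0678], [0.0354, 0.0649], [0.0462, 0.0091], [0.013, 0.01], [0.0088, 0.0168]]
```

```bash
cat >> h.py <<'E'
def cgo(cx,cy,z,dyaw):
    "target in corner frame (m); tool yaw = jig yaw + dyaw"
    j=np.load('jig.npy');X=np.array([np.cos(j[2]),np.sin(j[2])]);Y=np.array([-X[1],X[0]])
    t=j[:2]+cx*X+cy*Y;go(t[0],t[1],z,np.degrees(j[2])+dyaw)
    from cell import env
    p=np.array(env.get_obs()['tool_pos'])[:2]-j[:2];print('corner frame now mm',np.round([p@X*1e3,p@Y*1e3],1),'q7',env.get_obs()['qpos'][6])
E
python3 -m jog '[[0,0,0,0,0.128],[0,0,0,0,0.128],[0,0,0,0,0],[0,0,0,0,0]]' 60 | grep rot
python3 -c "
from h import *
cgo(.0425,.098,.106,90)"
```

```text
tool_rot: [-180.0, 0.0, 72.1]
shares x,y,z,yaw: [ 7.640e+00 -3.641e+00  6.842e+00  3.000e-03] t 13.28 at [0.5351 0.0513 0.2428] [-1.7996e+02  4.0000e-02  7.2100e+01] F [ 1.15  0.09 -2.49] grip 0.0235 59.99634993262589
corner frame now mm [115.7 -54.6] q7 -30.058888199564564
```

```bash
python3 -m jog '[[0,0.96,-0.45,0,0],[0,0.96,-0.45,0,0],[0,0.96,-0.45,0,0],[0,0.96,-0.45,0,0],[0,0.96,-0.45,0,0],[0,0.96,-0.45,0,0],[0,0.96,-0.45,0,0],[0,0.96,-0.45,0,0],[0,0,0,0,0],[0,0,0,0,0]]' |grep pos
python3 -m jog '[[0,0,0,0.9,0],[0,0,0,0.9,0],[0,0,0,0.9,0],[0,0,0,0.9,0],[0,0,0,0.9,0],[0,0,0,0.9,0],[0,0,0,0,0],[0,0,0,0,0]]' |grep pos
python3 -c "
from h import *
cgo(.0425,.098,.106,90)"
```

```text
tool_pos: [0.5137, 0.2218, 0.2431]
tool_pos: [0.5141, 0.219, 0.1345]
shares x,y,z,yaw: [-1.700e-02 -6.300e-02  1.427e+00  1.000e-03] t 14.78 at [0.5141 0.219  0.1345] [-1.7991e+02  1.1000e-01  7.1980e+01] F [-0.29  0.28 -1.58] grip 0.0237 59.99598084948957
corner frame now mm [43.8 98.3] q7 -54.14225529257742
```

```bash
python3 -m jog '[[0,0,0,0.5,0],[0,0,0,0.5,0],[0,0,0,0.4,0],[0,0,0,0,0],[0,0,0,0,0],[0,0,0,0,0]]' |grep -E "pos|^force"
python3 -c "
from h import *
cgo(.0425,.072,.1065,90)"
cp pics/w3.png /tmp/
python3 - <<'E'
from h import *
from cell import read_camera
c=read_camera('side');W=world(c);cv2.imwrite('pics/s2.png',cv2.resize(c['color'][150:260,270:380,::-1],None,fx=5,fy=5,interpolation=cv2.INTER_NEAREST))
E
```

```text
tool_pos: [0.5143, 0.2211, 0.1075]
force: [-0.1, 0.1, -1.2]
shares x,y,z,yaw: [-1.422 -0.043  0.052  0.003] t 15.28 at [0.5143 0.2211 0.1075] [ 1.7999e+02 -1.0000e-02  7.2060e+01] F [-0.06  0.12 -1.22] grip 0.0237 59.996057990938425
corner frame now mm [ 43.3 100.4] q7 -55.44712490960597
```

View pics/s2.png

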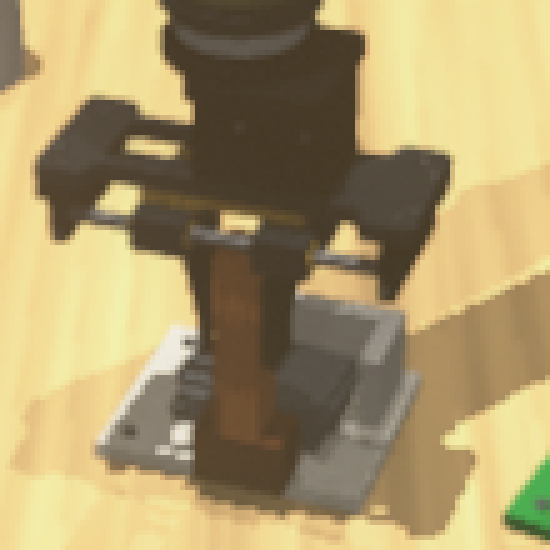

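The side crop shows the upright block at crop (245,400), hovering at the deck's outer edge beside the dark stack at (300,390). Lowering slightly and starting the −y push.

```bash
python3 -m jog '[[0,0,0,0.08,0],[0,-0.15,0,0,0],[0,-0.15,0,0,0],[0,-0.1,0,0,0],[0,-0.1,0,0,0],[0,0,0,0,0],[0,0,0,0,0]]' |grep -E "pos|^force"
python3 -m jog '[[0,-0.07,0,0,0],[0,-0.07,0,0,0],[0,-0.07,0,0,0],[0,0,0,0,0]]' |grep -E "pos|^force"
python3 -m jog '[[0,-0.07,0,0,0],[0,-0.07,0,0,0],[0,-0.07,0,0,0],[0,0,0,0,0]]' |grep -E "pos|^force"
python3 -c "
from h import *
cgo(.0425,.070,.1055,90)"
```

```text
tool_pos: [0.5112, 0.2111, 0.1058]
force: [-0.5, 0.3, -1.1]
tool_pos: [0.5097, 0.207, 0.1057]
force: [-0.3, 0.9, -1.6]
tool_pos: [0.5083, 0.2036, 0.1057]
force: [-0.4, 1.2, -1.3]
shares x,y,z,yaw: [-0.597 -0.027  0.012  0.002] t 16.58 at [0.5083 0.2036 0.1057] [-1.7998e+02 -2.0000e-02  7.2040e+01] F [-0.36  1.21 -1.25] grip 0.0238 59.99585257843137
corner frame now mm [43.  81.9] q7 -53.351796044413724
```

```bash
python3 -m jog '[[0,-0.06,0,0,0],[0,-0.06,0,0,0],[0,-0.06,0,0,0],[0,-0.06,0,0,0],[0,-0.06,0,0,0],[0,-0.06,0,0,0],[0,0,0,0,0],[0,0,0,0,0]]' |grep -E "pos|^force"
python3 -m jog '[[0,-0.03,0,0,0],[0,-0.03,0,0,0],[0,0,0,0,0],[0,0,0,0,0]]' |grep -E "pos|^force"
python3 -c "
from h import *
cgo(.0425,.070,.1055,90)"
```

```text
tool_pos: [0.5069, 0.1966, 0.1059]
force: [2.2, 2.9, -3.8]
tool_pos: [0.5063, 0.1957, 0.106]
force: [2.5, 3.0, -2.2]
shares x,y,z,yaw: [-0.186 -0.054  0.024  0.002] t 17.58 at [0.5063 0.1957 0.106 ] [ 1.7995e+02 -4.0000e-02  7.2050e+01] F [ 2.53  2.98 -2.17] grip 0.0239 59.99891459941864
corner frame now mm [43.6 73.7] q7 -52.32768718645712
```

```bash
python3 -m jog '[[0,-0.03,0,0,0],[0,-0.03,0,0,0],[0,0,0,0,0],[0,0,0,0,0]]' |grep -E "pos|^force"
python3 -m jog '[[0,-0.03,0,0,0],[0,-0.03,0,0,0],[0,0,0,0,0],[0,0,0,0,0]]' |grep -E "pos|^force"
python3 -c "
from h import *
cgo(.0425,.070,.1055,90)"
```

```text
tool_pos: [0.5059, 0.1946, 0.106]
force: [2.9, 3.5, -1.2]
tool_pos: [0.5055, 0.1936, 0.106]
force: [3.2, 4.0, -1.8]
shares x,y,z,yaw: [-0.075 -0.05   0.027  0.002] t 18.25 at [0.5055 0.1936 0.106 ] [ 1.7996e+02 -5.0000e-02  7.2050e+01] F [ 3.22  4.03 -1.81] grip 0.0236 59.999353252351284
corner frame now mm [43.5 71.5] q7 -52.03053065794111
```

```bash
python3 -m jog '[[0,0.3,0,0,0],[0,0.3,0,0,0],[0,0,0,-0.9,0],[0,0,0,-0.9,0],[0,0,0,-0.9,0],[0,0,0,-0.9,0],[0,0,0,0,-0.15],[0,0,0,0,-0.15],[0,0,0,0,-0.15],[0,0,0,0,-0.15],[0,0,0,0,-0.15],[0,0,0,0,-0.15]]' |grep -E "pos|^force"
python3 -m jog '[[0,0,0,0,-0.15],[0,0,0,0,-0.15],[0,0,0,0,-0.15],[0,0,0,0,-0.15],[0,0,0,0,-0.15],[0,0,0,0,-0.15],[0,0,0,0,-0.15],[0,0,0,0,-0.05],[0,0,0,0,0],[0,0,0,0,0]]' |grep -E "pos|^force|rot"
python3 -c "
from h import *
cgo(.128,.025,.1055,180)"
```

```text
tool_pos: [0.5078, 0.2036, 0.1769]
force: [-0.7, 0.2, -1.0]
tool_pos: [0.5082, 0.2039, 0.1771]
tool_rot: [-179.9, -0.1, 161.9]
force: [0.8, -0.3, -2.4]
shares x,y,z,yaw: [-4.257 -2.859  3.581  0.   ] t 20.08 at [0.5082 0.2039 0.1771] [-1.7988e+02 -9.0000e-02  1.6195e+02] F [ 0.81 -0.3  -2.38] grip 0.0233 59.99575786292553
corner frame now mm [42.9 82.2] q7 35.249076186422656
```

```bash
python3 -m jog '[[0,-0.85,-0.57,0,0],[0,-0.85,-0.57,0,0],[0,-0.85,-0.57,0,0],[0,-0.85,-0.57,0,0],[0,-0.85,-0.57,0,0],[0,0,0,0,0],[0,0,0,0,0],[0,0,0,0,0]]' |grep -E "pos|^force"
cat > look.py <<'E'
import sys
from h import *
from scipy.spatial.transform import Rotation as R
from cell import env,read_camera
cgo(.128,.025,.1055,180)
s=env.get_obs();T=np.eye(4);T[:3,:3]=R.from_euler('xyz',s['tool_rot'],degrees=True).as_matrix();T[:3,3]=s['tool_pos']
c=read_camera('wrist');c['world_from_camera']=T@c['T_tool_cam']
j=np.load('jig.npy');X=np.array([np.cos(j[2]),np.sin(j[2])]);Y=np.array([-X[1],X[0]])
# rectified views of corner frame, 4 px/mm: x right -20..120, y up -20..110, at slate top height
K=c['mtx'];Ti=np.linalg.inv(c['world_from_camera'])
def proj(cx,cy,z):
    w=np.r_[j[:2]+cx*X+cy*Y,z,1];p=K@(Ti@w)[:3];return p[:2]/p[2]
src=np.float32([proj(*p,.035) for p in [(-.02,.11),(.12,.11),(.12,-.02),(-.02,-.02)]])
H=cv2.getPerspectiveTransform(src,np.float32([[0,0],[700,0],[700,590],[0,590]]))
r=cv2.warpPerspective(c['color'],H,(700,590))
for a,b in [((0,0),(85,0)),((85,0),(85,55)),((85,55),(0,55)),((0,55),(0,0))]:
    f=lambda q:(int((q[0]+20)*5),int(590-(q[1]+20)*590/130))
    cv2.line(r,f(a),f(b),(255,0,0),1)
cv2.imwrite(f'pics/{sys.argv[1]}.png',r[:,:,::-1])
E
python3 look.py r1
```

```text
tool_pos: [0.5714, 0.1247, 0.1774]
force: [0.1, 0.8, -1.9]
shares x,y,z,yaw: [-2.700e-02 -7.400e-02  3.597e+00  2.000e-03] t 20.75 at [0.5714 0.1247 0.1774] [-1.7998e+02 -8.0000e-02  1.6202e+02] F [ 0.12  0.77 -1.91] grip 0.0237 59.99627779237926
corner frame now mm [127.5  26.5] q7 43.061437700446405
```

View pics/r1.png

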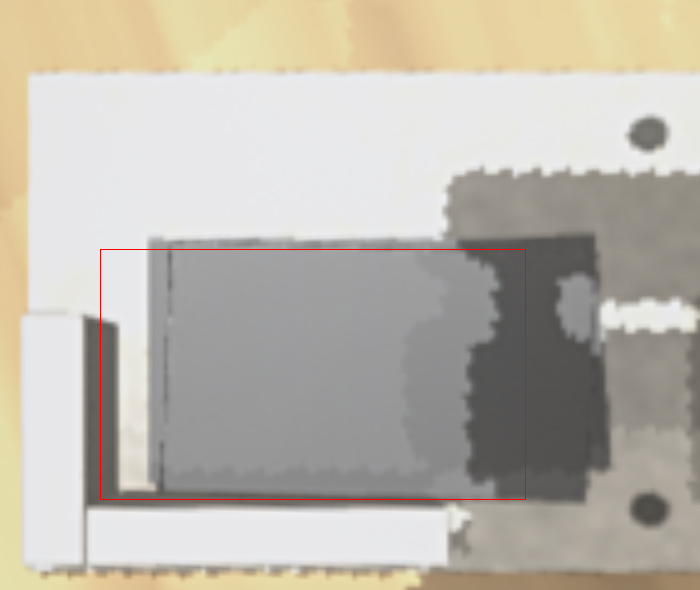

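The rectified wrist view shows the stack nearly home in y, with its top edge about 2 mm over the red outline and a slight skew. It stands 10–15 mm off the short fence. Next, the −x push.

```bash
python3 -m jog '[[0,0,0,0.9,0],[0,0,0,0.9,0],[0,0,0,0.9,0],[0,0,0,0.9,0],[0,0,0,0,0],[0,0.15,0,0,0],[0,0.15,0,0,0],[0,0.15,0,0,0],[0,0,0,0,0],[0,0,0,0,0]]' |grep -E "pos|^force"
python3 -m jog '[[0,0.07,0,0,0],[0,0.07,0,0,0],[0,0.07,0,0,0],[0,0.07,0,0,0],[0,0.07,0,0,0],[0,0.07,0,0,0],[0,0,0,0,0]]' |grep -E "pos|^force"
python3 -c "
from h import *
cgo(.1,.025,.1055,180)"
```

```text
tool_pos: [0.5634, 0.1271, 0.1062]
force: [0.1, 0.4, -1.8]
tool_pos: [0.5559, 0.1295, 0.106]
force: [2.4, -0.2, -0.6]
shares x,y,z,yaw: [ 0.564 -0.062  0.025  0.002] t 22.22 at [0.5559 0.1295 0.106 ] [1.7998e+02 6.0000e-02 1.6204e+02] F [ 2.41 -0.17 -0.6 ] grip 0.024 59.9979449249804
corner frame now mm [111.3  26.3] q7 39.88962639058396
```

```bash
python3 -m jog '[[0,0.06,0,0,0],[0,0.06,0,0,0],[0,0.06,0,0,0],[0,0.06,0,0,0],[0,0.06,0,0,0],[0,0,0,0,0]]' |grep -E "pos|^force"
python3 -m jog '[[0,0.05,0,0,0],[0,0.05,0,0,0],[0,0,0,0,0],[0,0,0,0,0]]' |grep -E "pos|^force"
python3 -m jog '[[0,0.03,0,0,0],[0,0.03,0,0,0],[0,0,0,0,0],[0,0,0,0,0]]' |grep -E "pos|^force"
python3 -c "
from h import *
cgo(.1,.025,.1055,180)"
```

```text
tool_pos: [0.5499, 0.1315, 0.1059]
force: [3.4, -1.0, -0.5]
tool_pos: [0.5479, 0.132, 0.1058]
force: [3.2, -1.0, -0.1]
tool_pos: [0.5473, 0.1322, 0.1058]
force: [5.1, -1.5, -1.2]
shares x,y,z,yaw: [ 0.113 -0.058  0.016  0.002] t 23.38 at [0.5473 0.1322 0.1058] [1.7998e+02 6.0000e-02 1.6203e+02] F [ 5.1  -1.47 -1.22] grip 0.0237 59.99922025948763
corner frame now mm [102.2  26.2] q7 39.723073180290704
```

```bash
python3 -m jog '[[0,0.03,0,0,0],[0,0.02,0,0,0],[0,0,0,0,0],[0,0,0,0,0]]' |grep -E "pos|^force"
python3 -m jog '[[0,0.03,0,0,0],[0,0.02,0,0,0],[0,0,0,0,0],[0,0,0,0,0]]' |grep -E "pos|^force"
python3 -c "
from h import *
cgo(.1,.025,.1055,180)"
```

```text
tool_pos: [0.547, 0.1326, 0.1059]
force: [6.1, -0.5, -2.0]
tool_pos: [0.5468, 0.133, 0.1062]
force: [7.6, -0.3, -2.9]
shares x,y,z,yaw: [ 0.073 -0.087  0.034  0.002] t 24.05 at [0.5468 0.133  0.1062] [179.87   0.2  162.01] F [ 7.59 -0.27 -2.94] grip 0.0235 60.00246148556471
corner frame now mm [101.5  26.7] q7 39.68245398354546
```

Solid contact now: the force is rising with almost no motion. Backing off to look.

```bash
python3 -m jog '[[0,-0.4,0,0,0],[0,-0.4,0,0,0],[0,-0.6,0,0,0],[0,0,0,-0.9,0],[0,0,0,-0.9,0],[0,0,0,-0.9,0],[0,0,0,-0.9,0],[0,0,0,0,0],[0,0,0,0,0],[0,0,0,0,0]]' |grep -E "pos|^force"
python3 look.py r2
```

```text
tool_pos: [0.5705, 0.124, 0.1761]
force: [0.1, 0.0, -2.4]
shares x,y,z,yaw: [-5.800e-02 -2.300e-02  3.532e+00  2.000e-03] t 24.88 at [0.5705 0.124  0.1761] [-1.7991e+02 -1.7000e-01  1.6205e+02] F [ 0.07  0.03 -2.38] grip 0.0239 59.99790628440678
corner frame now mm [126.8  25.5] q7 43.09713174717031
```

View pics/r2.png

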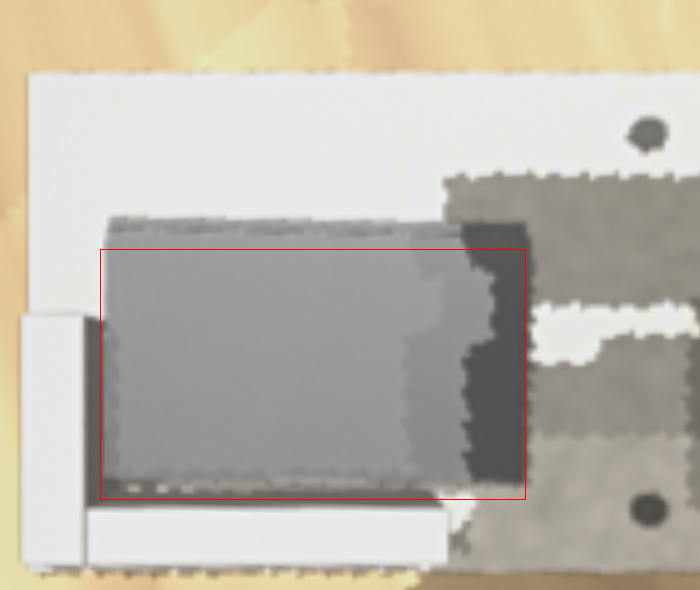

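The view shows the stack square, with its x edge on the outline (left edge ≈0–1 mm). In y it has come off the long fence by about 4 mm. That was my last picture, so from here I'll check with numbers. Tapping in y again.

```bash
python3 -m jog '[[0,0,0,0,0.15],[0,0,0,0,0.15],[0,0,0,0,0.15],[0,0,0,0,0.15],[0,0,0,0,0.15],[0,0,0,0,0.15],[0,0,0,0,0.15],[0,0,0,0,0.15],[0,0,0,0,0.15],[0,0,0,0,0.15],[0,0,0,0,0.15],[0,0,0,0,0.15]]' |grep -E "pos|rot"
python3 -m jog '[[0,0,0,0,0.15],[0,0,0,0,0.05],[0,0.6,-0.84,0,0],[0,0.6,-0.84,0,0],[0,0.6,-0.84,0,0],[0,0.6,-0.84,0,0],[0,0.7,-0.84,0,0],[0,0,0,0,0],[0,0,0,0,0]]' |grep -E "pos|^force|rot"
python3 -c "
from h import *
cgo(.0425,.088,.1055,90)"
```

```text
tool_pos: [0.5705, 0.124, 0.176]
tool_rot: [-179.8, 0.1, 80.7]
tool_pos: [0.5092, 0.2102, 0.1766]
tool_rot: [-179.9, 0.1, 72.2]
force: [0.6, -0.0, -1.0]
shares x,y,z,yaw: [-0.024  0.032  3.555  0.006] t 26.68 at [0.5092 0.2102 0.1766] [-1.7989e+02  8.0000e-02  7.2230e+01] F [ 0.62 -0.01 -1.04] grip 0.0237 59.99778144992888
corner frame now mm [41.9 88.5] q7 -50.69347939379065
```

```bash
python3 -m jog '[[0,0,0,0.89,0],[0,0,0,0.89,0],[0,0,0,0.89,0],[0,0,0,0.89,0.005],[0,0,0,0,0],[0,-0.15,0,0,0],[0,-0.15,0,0,0],[0,-0.1,0,0,0],[0,-0.08,0,0,0],[0,0,0,0,0],[0,0,0,0,0]]' |grep -E "pos|^force"
python3 -m jog '[[0,-0.06,0,0,0],[0,-0.06,0,0,0],[0,-0.06,0,0,0],[0,-0.06,0,0,0],[0,0,0,0,0],[0,0,0,0,0]]' |grep -E "pos|^force"
python3 -m jog '[[0,-0.04,0,0,0],[0,-0.04,0,0,0],[0,0,0,0,0],[0,0,0,0,0]]' |grep -E "pos|^force"
python3 -c "
from h import *
cgo(.0425,.070,.1055,90)"
```

```text
tool_pos: [0.508, 0.1999, 0.1069]
force: [-1.1, 0.2, -1.5]
tool_pos: [0.5064, 0.1958, 0.1067]
force: [0.2, 1.5, -0.4]
tool_pos: [0.506, 0.1943, 0.1067]
force: [0.7, 1.8, -1.0]
shares x,y,z,yaw: [-0.118 -0.061  0.06  -0.003] t 28.43 at [0.506  0.1943 0.1067] [ 1.7998e+02 -4.0000e-02  7.1820e+01] F [ 0.74  1.83 -0.99] grip 0.024 59.99323904514313
corner frame now mm [43.7 72.4] q7 -51.8979774966585
```

```bash
python3 -m jog '[[0,-0.04,0,0.03,0],[0,-0.04,0,0,0],[0,0,0,0,0],[0,0,0,0,0]]' |grep -E "pos|^force"
python3 -m jog '[[0,-0.03,0,0,0],[0,-0.03,0,0,0],[0,0,0,0,0],[0,0,0,0,0]]' |grep -E "pos|^force"
python3 -m jog '[[0,-0.03,0,0,0],[0,-0.03,0,0,0],[0,0,0,0,0],[0,0,0,0,0]]' |grep -E "pos|^force"
python3 -c "
from h import *
cgo(.0425,.070,.1055,90)"
```

```text
tool_pos: [0.5055, 0.1927, 0.1061]
force: [0.9, 1.4, -0.2]
tool_pos: [0.5051, 0.1914, 0.1061]
force: [1.2, 3.7, 0.5]
tool_pos: [0.5049, 0.191, 0.1061]
force: [1.5, 5.9, -0.7]
shares x,y,z,yaw: [ 0.055 -0.06   0.03  -0.002] t 29.43 at [0.5049 0.191  0.1061] [ 1.7996e+02 -1.0000e-01  7.1830e+01] F [ 1.53  5.89 -0.65] grip 0.0239 59.992967722937465
corner frame now mm [43.7 68.9] q7 -51.425639643662514
```

```bash
python3 -m jog '[[0,-0.03,0,0,0],[0,-0.02,0,0,0],[0,0,0,0,0],[0,0,0,0,0]]' |grep -E "pos|^force"
python3 -m jog '[[0,0.1,0,0,0],[0,0.3,0,0,0],[0,0.5,0,0,0],[0,0,0,-0.9,0],[0,0,0,-0.9,0],[0,0,0,-0.9,0],[0,0,0,-0.8,0],[0,0,0,0,-0.15],[0,0,0,0,-0.15],[0,0,0,0,-0.15],[0,0,0,0,-0.15],[0,0,0,0,-0.15]]' |grep -E "pos|^force"
python3 -m jog '[[0,0,0,0,-0.15],[0,0,0,0,-0.15],[0,0,0,0,-0.15],[0,0,0,0,-0.15],[0,0,0,0,-0.15],[0,0,0,0,-0.15],[0,0,0,0,-0.15],[0,0,0,0,-0.15],[0,0,0,0,-0.05],[0,0,0,0,0]]' |grep -E "pos|^force|rot"
python3 -c "
from h import *
cgo(.127,.025,.176,180)"
```

```text
tool_pos: [0.5048, 0.1909, 0.1061]
force: [3.4, 6.5, -1.1]
tool_pos: [0.5093, 0.2056, 0.1752]
force: [-0.3, 0.3, -1.8]
tool_pos: [0.5094, 0.2056, 0.1752]
tool_rot: [-179.9, -0.1, 161.8]
force: [0.8, -0.3, -1.6]
shares x,y,z,yaw: [-4.182e+00 -2.952e+00 -4.200e-02 -2.000e-03] t 31.6 at [0.5094 0.2056 0.1752] [-1.7988e+02 -9.0000e-02  1.6184e+02] F [ 0.84 -0.34 -1.56] grip 0.0238 59.992341455072165
corner frame now mm [43.5 84.2] q7 35.3742226940728
```

```bash
python3 -m jog '[[0,-0.84,-0.59,0,0],[0,-0.84,-0.59,0,0],[0,-0.84,-0.59,0,0],[0,-0.84,-0.59,0,0],[0,-0.84,-0.59,0,0],[0,0,0,0,0],[0,0,0,0,0],[0,0,0,0,0],[0,0,0,0,0]]' |grep -E "pos|^force"
cat > num.py <<'E'
import sys;sys.argv=['x','tmp_'+sys.argv[1]]
exec(open('look.py').read().replace("for a,b in","for a,b in []and"))
r=r.astype(int);g=r.sum(2)/3
def b(line):  # strongest drop/rise positions
    d=np.diff(cv2.GaussianBlur(line.astype(np.float32)[None],(5,1),0)[0]);return d
Ym=lambda row:(590-row)*130/590-20
for xm in (8,20,35,50,62):
    col=int((xm+20)*5);d=b(g[100:330,col]);k=np.argsort(d)[:1]+100;prof=g[k[0]-14:k[0]+40:3,col].astype(int)
    print('x',xm,'top edge y',round(Ym(k[0]),1),'prof',prof.tolist())
for ym in (43,47,51):
    row=int(590-(ym+20)*590/130);d=b(g[row,60:200]);k=np.argmin(d)+60;print('y',ym,'left edge x',k/5-20,g[row,k-10:k+30:3].astype(int).tolist())
def rp(cx,cy,z):
    p=H@np.r_[proj(cx,cy,z),1];p=p[:2]/p[2];return round(p[0]/5-20,1),round(Ym(p[1]),1)
print('home edge seen at z10,z35: (30,55)',rp(.03,.055,.01),rp(.03,.055,.035),'(0,47)',rp(0,.047,.01),rp(0,.047,.035),'deck(30,100)',rp(.03,.1,.01),'deck(-20,50)',rp(-.02,.05,.01),'fence tops (-12,20)',rp(-.012,.02,.055),'(20,-12)',rp(.02,-.012,.055),'(0,20)',rp(0,.02,.055),'(20,0)',rp(.02,0,.055))
d=np.diff(g[:150,250]);print('deck far seen y',Ym(np.argmax(d)));d=np.diff(g[150:250,:60].mean(0));print('deck left seen x',np.argmax(d)/5-20)
# fence inner edges seen
print('long fence col x=20', [int(v) for v in g[470:580:4,200]]);print('short fence row y=20',[int(v) for v in g[408,10:140:4]])
E
python3 num.py 3
```

```text
tool_pos: [0.5704, 0.1253, 0.1758]
force: [-0.4, 0.5, -1.4]
shares x,y,z,yaw: [-8.300e-02 -8.800e-02  3.515e+00 -1.000e-03] t 32.35 at [0.5704 0.1253 0.1758] [-1.7999e+02 -4.0000e-02  1.6189e+02] F [-0.43  0.46 -1.41] grip 0.0236 59.99336916022003
corner frame now mm [126.3  26.8] q7 43.45109010795483
x 8 top edge y 55.6 prof [231, 231, 231, 231, 226, 201, 177, 159, 155, 156, 156, 155, 156, 156, 156, 155, 156, 156]
x 20 top edge y 55.1 prof [231, 232, 233, 233, 225, 192, 164, 154, 156, 157, 157, 157, 156, 157, 157, 156, 156, 156]
x 35 top edge y 55.6 prof [231, 232, 232, 232, 222, 186, 158, 156, 158, 159, 159, 158, 158, 158, 158, 158, 158, 157]
x 50 top edge y 55.1 prof [230, 231, 232, 232, 222, 189, 159, 157, 158, 159, 159, 159, 159, 158, 158, 158, 157, 157]
x 62 top edge y 55.4 prof [232, 232, 232, 230, 221, 184, 161, 157, 159, 159, 160, 160, 159, 159, 159, 158, 158, 158]
y 43 left edge x 0.6000000000000014 [231, 232, 234, 219, 183, 159, 152, 153, 154, 154, 154, 154, 154, 154]
y 47 left edge x 0.6000000000000014 [229, 231, 233, 220, 184, 160, 153, 153, 154, 155, 155, 155, 155, 155]
[... 291 characters left out ...]
.0)) deck(30,100) (np.float64(31.2), np.float64(94.2)) deck(-20,50) (np.float64(-14.8), np.float64(48.2)) fence tops (-12,20) (np.float64(-16.3), np.float64(19.4)) (20,-12) (np.float64(18.1), np.float64(-15.0)) (0,20) (np.float64(-3.4), np.float64(19.4)) (20,0) (np.float64(18.1), np.float64(-2.1))
deck far seen y 93.91525423728814
deck left seen x -14.6
long fence col x=20 [138, 137, 136, 136, 137, 137, 126, 103, 101, 150, 214, 234, 233, 231, 231, 231, 232, 231, 231, 231, 231, 232, 232, 218, 177, 167, 193, 205]
short fence row y=20 [200, 198, 197, 213, 229, 231, 230, 230, 230, 230, 231, 231, 230, 231, 231, 231, 233, 233, 197, 118, 91, 93, 95, 100, 117, 132, 134, 141, 148, 149, 149, 149, 149]
```

The top slate measures home: y edge at 55.3 mm, x edge at about +0.5 mm, and square. I'll check that the block is vertical in the grip, since the lower slates depend on it, then give a confirming x tap and y tap.

```bash
cat > tilt2.py <<'E'
from h import *
from cell import read_camera,env
p=np.array(env.get_obs()['tool_pos']);c=read_camera('side');W=world(c);im=c['color'].astype(int)
d=W-p;m=(d[...,2]<-.02)&(d[...,2]>-.10)&(abs(d[...,0])<.045)&(abs(d[...,1])<.05)&(c['range_z']>0)&(im[...,0]-im[...,2]>12)&(im[...,0]<150)
P=d[m];print(len(P))
for z in range(-95,-20,12):
    q=P[(P[:,2]>z/1e3)&(P[:,2]<=z/1e3+.012)]
    if len(q)>3:print(z,len(q),'x mid/range',np.round([(q[:,0].min()+q[:,0].max())/2,q[:,0].min(),q[:,0].max()],4),'y max, med',np.round([q[:,1].max(),np.median(q[:,1])],4))
E
python3 tilt2.py
python3 -m jog '[[0,0,0,0.88,0],[0,0,0,0.88,0],[0,0,0,0.88,0],[0,0,0,0.88,0],[0,0,0,0,0],[0,0.3,0,0,0],[0,0.3,0,0,0],[0,0.25,0,0,0],[0,0.15,0,0,0],[0,0.1,0,0,0],[0,0,0,0,0],[0,0,0,0,0]]' |grep -E "pos|^force"
python3 -c "
from h import *
cgo(.1,.025,.1055,180)"
```

```text
339
-95 33 x mid/range [ 0.0006 -0.0188  0.0199] y max, med [0.0295 0.0228]
-83 64 x mid/range [ 0.0003 -0.019   0.0196] y max, med [0.0301 0.023 ]
-71 87 x mid/range [-0.     -0.0193  0.0193] y max, med [0.0308 0.0199]
-59 48 x mid/range [-0.0002 -0.0149  0.0145] y max, med [0.0284 0.0113]
-47 47 x mid/range [-0.0007 -0.0153  0.014 ] y max, med [0.0174 0.0108]
-35 51 x mid/range [ 0.0003 -0.0155  0.0161] y max, med [0.0179 0.0107]
-23 9 x mid/range [-0.0068 -0.0154  0.0019] y max, med [0.0186 0.0145]
tool_pos: [0.5505, 0.1307, 0.1058]
force: [0.5, 0.2, -1.4]
shares x,y,z,yaw: [ 0.287 -0.037  0.017 -0.003] t 33.45 at [0.5505 0.1307 0.1058] [-1.7999e+02  5.0000e-02  1.6181e+02] F [ 0.47  0.23 -1.42] grip 0.0239 59.98762948438525
corner frame now mm [105.7  25.7] q7 40.26502469670431
```

```bash
python3 -m jog '[[0,0.06,0,0,0],[0,0.06,0,0,0],[0,0.06,0,0,0],[0,0.04,0,0,0],[0,0,0,0,0],[0,0,0,0,0]]' |grep -E "pos|^force"
python3 -m jog '[[0,0.03,0,0,0],[0,0.03,0,0,0],[0,0,0,0,0],[0,0,0,0,0]]' |grep -E "pos|^force"
python3 -m jog '[[0,0.03,0,0,0],[0,0.03,0,0,0],[0,0,0,0,0],[0,0,0,0,0]]' |grep -E "pos|^force"
python3 -c "
from h import *
cgo(.1,.025,.1055,180)"
```

```text
tool_pos: [0.5468, 0.132, 0.1056]
force: [2.2, -1.0, -3.2]
tool_pos: [0.5461, 0.1322, 0.1058]
force: [5.2, -1.3, -2.7]
tool_pos: [0.5459, 0.1323, 0.1063]
force: [6.3, -2.3, -1.8]
shares x,y,z,yaw: [ 0.044 -0.041  0.039 -0.003] t 34.62 at [0.5459 0.1323 0.1063] [179.95   0.24 161.79] F [ 6.29 -2.33 -1.84] grip 0.0238 59.98896198347211
corner frame now mm [100.9  25.8] q7 40.153331646387315
```

```bash
python3 -m jog '[[0,-0.15,0,0,0],[0,-0.4,0,0,0],[0,-0.75,0,0,0],[0,0,0,-0.9,0],[0,0,0,-0.9,0],[0,0,0,-0.9,0],[0,0,0,-0.8,0],[0,0,0,0,0],[0,0,0,0,0],[0,0,0,0,0]]' |grep -E "pos|^force"
python3 num.py 4 | grep edge
python3 -m jog '[[0,0,0,0,0.15],[0,0,0,0,0.15],[0,0,0,0,0.15],[0,0,0,0,0.15],[0,0,0,0,0.15],[0,0,0,0,0.15],[0,0,0,0,0.15],[0,0,0,0,0.15],[0,0,0,0,0.15],[0,0,0,0,0.15],[0,0,0,0,0.15],[0,0,0,0,0.15]]' |grep -E "rot"
python3 -m jog '[[0,0,0,0,0.15],[0,0,0,0,0.045],[0,0.6,-0.84,0,0],[0,0.6,-0.84,0,0],[0,0.6,-0.84,0,0],[0,0.6,-0.84,0,0],[0,0.6,-0.84,0,0],[0,0,0,0,0],[0,0,0,0,0]]' |grep -E "rot"
python3 -c "
from h import *
cgo(.0425,.082,.1055,90)"
```

```text
tool_pos: [0.5677, 0.1248, 0.1742]
force: [-0.2, -0.1, -2.5]
x 8 top edge y 55.1 prof [232, 232, 232, 232, 222, 184, 156, 154, 156, 157, 158, 157, 157, 157, 157, 157, 157, 157]
x 20 top edge y 55.4 prof [232, 232, 233, 232, 224, 185, 163, 156, 157, 159, 159, 158, 158, 158, 158, 158, 158, 157]
x 35 top edge y 54.9 prof [232, 232, 233, 230, 219, 181, 162, 158, 160, 160, 160, 159, 159, 159, 158, 158, 158, 158]
x 50 top edge y 55.4 prof [230, 231, 232, 230, 222, 185, 164, 158, 159, 160, 160, 159, 159, 159, 159, 159, 159, 158]
x 62 top edge y 55.6 prof [232, 232, 233, 230, 222, 194, 171, 153, 151, 151, 151, 150, 150, 151, 152, 155, 157, 159]
y 43 left edge x -0.3999999999999986 [232, 232, 234, 227, 188, 164, 154, 154, 155, 156, 156, 155, 156, 155]
y 47 left edge x -0.3999999999999986 [229, 231, 233, 228, 189, 165, 155, 154, 156, 157, 157, 156, 156, 157]
y 51 left edge x -0.3999999999999986 [230, 231, 233, 230, 192, 166, 155, 155, 156, 157, 156, 156, 157, 157]
home edge seen at z10,z35: (30,55) (np.float64(31.0), np.float64(52.7)) (np.float64(30.0), np.float64(55.0)) (0,47) (np.float64(3.4), np.float64(45.3)) (np.float64(0.0), np.float64(47.0)) deck(30,100) (np.float64(31.0), np.float64(94.1)) deck(-20,50) (np.float64(-14.9), np.float64(48.1)) fence tops (-12,20) (np.float64(-16.1), np.float64(19.5)) (20,-12) (np.float64(18.3), np.float64(-14.9)) (0,20) (np.float64(-3.2), np.float64(19.5)) (20,0) (np.float64(18.3), np.float64(-2.0))
tool_rot: [-179.8, 0.0, 80.5]
tool_rot: [-179.9, 0.1, 72.2]
shares x,y,z,yaw: [-0.207  0.176  3.45   0.006] t 37.25 at [0.5058 0.2089 0.1745] [-1.7991e+02  7.0000e-02  7.2220e+01] F [ 1.07  0.99 -2.01] grip 0.0234 59.98766463249922
corner frame now mm [39.  86.1] q7 -50.268479726638965
```

Top slate is home in both directions. One last light y tap for the lower slates.

```bash
python3 -m jog '[[0,0,0.17,0.87,0.005],[0,0,0,0.87,0],[0,0,0,0.87,0],[0,0,0,0.85,0],[0,0,0,0,0],[0,-0.2,0,0,0],[0,-0.2,0,0,0],[0,-0.15,0,0,0],[0,0,0,0,0],[0,0,0,0,0]]' |grep -E "pos|^force"
python3 -m jog '[[0,-0.06,0,0,0],[0,-0.06,0,0,0],[0,-0.05,0,0,0],[0,0,0,0,0],[0,0,0,0,0]]' |grep -E "pos|^force"
python3 -m jog '[[0,-0.03,0,0,0],[0,-0.03,0,0,0],[0,0,0,0,0],[0,0,0,0,0]]' |grep -E "pos|^force"
python3 -c "
from h import *
cgo(.0425,.070,.1055,90)"
```

```text
tool_pos: [0.5074, 0.1959, 0.1069]
force: [0.2, -0.0, -1.2]
tool_pos: [0.5059, 0.1931, 0.1063]
force: [0.1, -0.7, -1.0]
tool_pos: [0.5056, 0.192, 0.1063]
force: [0.3, -0.1, -2.2]
shares x,y,z,yaw: [-0.002 -0.075  0.04  -0.003] t 38.83 at [0.5056 0.192  0.1063] [-1.800e+02  1.000e-02  7.182e+01] F [ 0.29 -0.11 -2.18] grip 0.0237 59.992035599425435
corner frame now mm [44. 70.] q7 -51.33483574513544
```

```bash
python3 -m jog '[[0,-0.03,0,0,0],[0,-0.03,0,0,0],[0,0,0,0,0],[0,0,0,0,0]]' |grep -E "pos|^force"
python3 -m jog '[[0,-0.03,0,0,0],[0,-0.03,0,0,0],[0,0,0,0,0],[0,0,0,0,0]]' |grep -E "pos|^force"
python3 -m jog '[[0,-0.03,0,0,0],[0,-0.03,0,0,0],[0,0,0,0,0],[0,0,0,0,0]]' |grep -E "pos|^force"
python3 -c "
from h import *
cgo(.0425,.070,.1055,90)"; python3 tilt2.py
```

```text
tool_pos: [0.5053, 0.1912, 0.1064]
force: [1.9, 1.6, -2.4]
tool_pos: [0.5051, 0.1909, 0.1066]
force: [2.5, 4.3, -2.9]
tool_pos: [0.505, 0.1907, 0.107]
force: [1.7, 5.7, -1.7]
shares x,y,z,yaw: [ 0.068 -0.07   0.074 -0.002] t 39.83 at [0.505  0.1907 0.107 ] [179.95  -0.21  71.87] F [ 1.75  5.73 -1.7 ] grip 0.0237 59.99287278391421
corner frame now mm [43.9 68.6] q7 -50.88187473886457
655
-95 84 x mid/range [-0.0047 -0.0444  0.0349] y max, med [0.0233 0.0082]
-83 198 x mid/range [-0.0049 -0.0445  0.0348] y max, med [ 0.0239 -0.0045]
-71 139 x mid/range [-0.0048 -0.0439  0.0343] y max, med [0.0235 0.0098]
-59 57 x mid/range [ 0.0024 -0.0226  0.0275] y max, med [0.0246 0.0142]
-47 42 x mid/range [ 0.0011 -0.0145  0.0167] y max, med [0.0217 0.0143]
-35 50 x mid/range [ 0.0023 -0.0119  0.0165] y max, med [0.0203 0.0146]
-23 9 x mid/range [ 0.0022 -0.0094  0.0137] y max, med [0.0163 0.0142]
```

```bash
python3 -m jog '[[0,0.15,0,0,0],[0,0.4,0,0,0],[0,0.5,0,0,0],[0,0,0,-1,0],[0,0,0,-1,0],[0,0,0,-1,0],[0,0,0,-1,0],[0,0,0,-1,0],[0,0,0,0,0]]' |grep -E "pos|^force"
python3 -m jog '[[0,-0.97,0.27,0,0],[0,-0.97,0.27,0,0],[0,-0.97,0.27,0,0],[0,-0.97,0.27,0,0],[0,-0.97,0.27,0,0],[0,-0.97,0.27,0,0],[0,-0.97,0.27,0,0],[0,-0.97,0.27,0,0],[0,-0.97,0.27,0,0],[0,-0.97,0.27,0,0],[0,-0.97,0.27,0,0],[0,-0.97,0.27,0,0]]' |grep pos
python3 -m jog '[[0,-0.97,0.27,0,0],[0,-0.97,0.27,0,0],[0,-0.97,0.27,0,0],[0,-0.97,0.27,0,0],[0,-0.97,0.27,0,0],[0,-0.97,0.27,0,0],[0,0,0,0,0],[0,0,0,0,0]]' |grep pos
cat > layers.py <<'E'
from h import *
from cell import read_camera
j=np.load('jig.npy');X=np.array([np.cos(j[2]),np.sin(j[2])]);Y=np.array([-X[1],X[0]])
for n in ('side','top'):
    A=[]
    for _ in range(3 if n=='side' else 1):
        c=read_camera(n);W=world(c);q=W[...,:2]-j[:2];A.append(np.dstack([q@X*1e3,q@Y*1e3,W[...,2]*1e3]))
    A=np.median(A,0)
    m=(A[...,0]>-5)&(A[...,0]<92)&(A[...,1]>-2)&(A[...,1]<66)&(A[...,2]>5)&(A[...,2]<42);P=A[m]
    print(n,len(P))
    if n=='side':
        for z in range(8,38,5):
            q=P[(P[:,2]>z)&(P[:,2]<=z+5)];
            if len(q)>4:print(z,len(q),'y: med,95%',np.percentile(q[:,1],[50,90]).round(1),'x rng',q[:,0].min().round(1),q[:,0].max().round(1))
        for z0,z1 in ((12,20),(20,28),(28,33)):
            q=P[(P[:,2]>z0)&(P[:,2]<z1)&(P[:,1]>48)]
            if len(q)>6:print('face y fit',z0,np.polyfit(q[:,0],q[:,1],1).round(3),np.median(q[:,1]).round(2),len(q))
    q=P[P[:,2]>31];print('top face extents',q.min(0).round(1),q.max(0).round(1),'z med',np.median(q[:,2]).round(1))
E
python3 layers.py
```

```text
tool_pos: [0.5131, 0.2099, 0.2103]
force: [0.5, 0.1, -1.4]
tool_pos: [0.4992, -0.0338, 0.2052]
tool_pos: [0.4937, -0.1545, 0.2051]
side 746
8 132 y: med,95% [57.5 64.3] x rng -5.0 91.9
13 52 y: med,95% [54.7 56.5] x rng -4.5 85.3
18 43 y: med,95% [54.6 56. ] x rng -4.8 85.1
23 51 y: med,95% [55.2 56.7] x rng -4.7 85.4
28 60 y: med,95% [54.9 55.9] x rng -4.5 85.2
33 376 y: med,95% [29.4 51.7] x rng -4.7 87.2
face y fit 12 [5.0000e-03 5.4603e+01] 54.89 72
face y fit 20 [1.0000e-03 5.5053e+01] 55.16 68
face y fit 28 [-4.000e-03  5.496e+01] 55.02 51
top face extents [-4.7 -1.9 31.2] [87.2 57.2 41.9] z med 35.0
top 865
top face extents [ 2.3  0.5 31.1] [87.4 55.9 40. ] z med 34.5
```

The depth layers show every slate's face at y≈55 mm, right ends at x≈85 mm, and square. All five are home, so I'm setting the block down.

```bash
python3 -m jog '[[0,0,0,0.9,0],[0,0,0,0.9,0],[0,0,0,0.9,0],[0,0,0,0.9,0],[0,0,0,0.9,0],[0,0,0,0.7,0],[0,0,0,0.2,0],[0,0,0,0,0],[0,0,0,0,0]]' |grep -E "pos|^force"
python3 -m jog '[[0,0,0,0.05,0],[0,0,0,0,0],[0,0,0,0,0]]' |grep -E "pos|^force"
python3 -m jog '[[0,0,0,0.04,0],[0,0,0,0,0],[0,0,0,0,0]]' |grep -E "pos|^force"
```

```text
tool_pos: [0.4949, -0.1531, 0.0989]
force: [0.1, 0.1, -0.5]
tool_pos: [0.4949, -0.1537, 0.0982]
force: [0.7, -0.4, -1.3]
tool_pos: [0.4944, -0.1536, 0.0967]
force: [-0.0, 0.9, -1.6]
```

```bash
python3 -m jog '[[0,0,0,0.07,0],[0,0,0,0,0],[0,0,0,0,0]]' |grep -E "pos|^force"
python3 -m jog '[[0,0,0,0.05,0],[0,0,0,0,0],[0,0,0,0,0]]' |grep -E "pos|^force"
python3 -m jog '[[0,0,0,0.04,0],[0,0,0,0,0],[0,0,0,0,0]]' |grep -E "pos|^force"
```

```text
tool_pos: [0.4943, -0.1535, 0.095]
force: [-0.6, -0.1, -1.5]
tool_pos: [0.4943, -0.1535, 0.0941]
force: [-0.4, 0.2, -1.7]
tool_pos: [0.4943, -0.1535, 0.0933]
force: [0.2, 0.3, -1.1]
```

```bash
python3 -m jog '[[0,0,0,0.04,0],[0,0,0,0,0],[0,0,0,0,0]]' |grep -E "pos|^force"
python3 -m jog '[[0,0,0,0.03,0],[0,0,0,0,0],[0,0,0,0,0]]' |grep -E "pos|^force"; python3 tilt.py
```

```text
tool_pos: [0.4943, -0.1535, 0.0925]
force: [-0.5, 0.4, -1.9]
tool_pos: [0.4944, -0.1535, 0.0919]
force: [0.9, 0.1, -1.7]
10 70 [ 0.5002 -0.1398  0.0173] [ 0.47  -0.154] [ 0.524 -0.127]
25 75 [ 0.4936 -0.1419  0.0315] [ 0.47  -0.167] [ 0.524 -0.131]
40 36 [ 0.497  -0.1401  0.0468] [ 0.481 -0.165] [ 0.51  -0.132]
55 41 [ 0.4969 -0.1391  0.0619] [ 0.481 -0.16 ] [ 0.51  -0.128]
70 47 [ 0.4971 -0.1391  0.0782] [ 0.474 -0.159] [ 0.517 -0.135]
85 61 [ 0.497  -0.1397  0.0919] [ 0.474 -0.157] [ 0.517 -0.133]
```

```bash
for r in 1; do python3 -m jog '[[0,0,0,0.04,0],[0,0,0,0,0],[0,0,0,0,0]]' |grep -E "pos|^force"
python3 -m jog '[[0,0,0,0.04,0],[0,0,0,0,0],[0,0,0,0,0]]' |grep -E "pos|^force"; python3 -m jog '[[0,0,0,0.03,0],[0,0,0,0,0],[0,0,0,0,0]]' |grep -E "pos|^force"; done
```

```text
tool_pos: [0.4945, -0.1535, 0.0918]
force: [-2.3, 0.9, 6.1]
tool_pos: [0.4945, -0.1535, 0.0918]
force: [-3.9, 1.3, 11.3]
tool_pos: [0.4945, -0.1535, 0.0918]
force: [-7.2, 1.7, 14.3]
```

The block is on the bench. Easing the load, letting go and withdrawing upwards.

```bash
python3 -m jog '[[0,0,0,-0.1,0],[0,0,0,0,0],[0.5,0,0,0,0],[0.5,0,0,0,0],[0.5,0,0,0,0],[0.5,0,0,0,0],[0.5,0,0,0,0],[0.5,0,0,0,0],[0.5,0,0,0,0],[0.5,0,0,0,0]]' |grep -E "pos|^force|gr"
python3 tilt.py
python3 -m jog '[[0.6,0,0,-0.3,0],[0.6,0,0,-0.7,0],[0.6,0,0,-1,0],[0.6,0,0,-1,0],[0.6,0,0,-1,0],[0.6,0,0,-1,0],[0.6,0,0,0,0],[0.6,0,0,0,0],[0.6,0,0,0,0]]' |grep -E "time|pos|^force"
python3 tilt.py; python3 layers.py | grep -E "fit|ext"
```

```text
tool_pos: [0.4944, -0.1535, 0.0917]
force: [-0.1, -0.1, -0.3]
grip_width: 0.0433
grasp_force: 0.0
10 71 [ 0.5002 -0.1393  0.0178] [ 0.47  -0.155] [ 0.524 -0.126]
25 72 [ 0.4936 -0.1408  0.0319] [ 0.47  -0.171] [ 0.524 -0.13 ]
40 37 [ 0.497  -0.1396  0.0464] [ 0.484 -0.158] [ 0.51  -0.133]
55 36 [ 0.497  -0.1394  0.0624] [ 0.484 -0.152] [ 0.51  -0.133]
70 62 [ 0.4938 -0.1402  0.079 ] [ 0.464 -0.16 ] [ 0.527 -0.13 ]
85 76 [ 0.4939 -0.141   0.0935] [ 0.465 -0.162] [ 0.527 -0.129]
time_s: 47.43
tool_pos: [0.494, -0.1535, 0.1914]
force: [0.3, 0.1, -0.2]
10 65 [ 0.4969 -0.1384  0.0171] [ 0.47  -0.156] [ 0.524 -0.129]
25 81 [ 0.4936 -0.1422  0.0315] [ 0.47  -0.169] [ 0.524 -0.127]
40 36 [ 0.497  -0.1391  0.0472] [ 0.484 -0.155] [ 0.51  -0.133]
55 36 [ 0.497  -0.1397  0.0633] [ 0.484 -0.157] [ 0.51  -0.131]
70 38 [ 0.4971 -0.1395  0.0781] [ 0.484 -0.155] [ 0.51  -0.132]
85 38 [ 0.4971 -0.1397  0.0945] [ 0.481 -0.162] [ 0.51  -0.131]
face y fit 12 [-8.0000e-03  5.5351e+01] 54.85 66
face y fit 20 [5.0000e-03 5.4828e+01] 55.05 74
face y fit 28 [9.0000e-03 5.4112e+01] 54.74 44
top face extents [-4.5 -2.  31.1] [87.  57.1 41.6] z med 34.9
top face extents [ 2.3  1.3 31. ] [87.3 55.9 40.3] z med 34.4
```

The block stands upright and released, and the slates are flush. Handing in.

```bash
python3 -c "
from cell import env
print(env.sign_off())"
```

```text
the job is handed in; nothing more can be done
None
```

I handed the job in at about 47 s: depth readings put all five slates flush against both fences, and the push block stands released and upright on the bench, clear of the jig; no verdict came back, and I didn't re-measure the tin, mug and roll.

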